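# Weigh the tub from behind the canisters

### The arm

A 6-joint arm with a two-finger parallel gripper is mounted at the origin on the work surface. World frame = base frame: x ahead of the robot, y to its left, z up, the work surface at z = 0. Lengths are in m, angles in degrees, forces in N, time in s.
With the tool pointing down it reaches from about 0.35 to 0.775 m from the base axis. Payload 7.3 kg.
Tool frame: the origin (TCP) lies on the front face of the gripper's body, between the roots of the fingers; the fingertips stand 66 mm ahead of it and the grasp point (between the pads) lies 47 mm ahead of it; x points along the fingers, y is the direction in which the jaws open and shut, and the axes are right-handed (so a half turn about x gives the same grasp; the last joint's range is limited). The gripper opens to 92 mm and grips with 3 to 60 N. Pads are 19 mm wide; open, the fingers measure 130 mm over their backs; the gripper's body (75 mm by 190 mm) begins 47 mm behind the grasp point.
Start: joints at [57.983, 19.595, 87.324, -0, 73.075, -8.365], TCP at [0.211, 0.481, 0.292] pointing down, gripper open.
Joint ranges: [-145.02, 145.02], [-44.19, 115.74], [2.07, 154.8], [-57.11, 237.11], [16.16, 152.29], [-177.93, 177.93]. Speed limits (degrees/s): [147.25, 147.25, 180, 180, 180, 180].

### API

Orientations are given as [roll, pitch, yaw] about the fixed x, y, z axes, in that order (R = Rz(yaw) Ry(pitch) Rx(roll)).
In Python, from rig import arm, eyes, models gives the robot as it stands.
- The arm moves only by the tool jog_arm, never from a script. Its argument "increments" is a list of rows, each a list of 7 numbers: the shift along the world's x, y, z in cm, then the turn, a rotation vector about the world's x, y, z in rad, then the finger opening in cm, from 0 to 9.18. A call has 1 to 10 rows; each row shifts and turns the commanded pose from where the row before left it; what a row does not reach is not made up. A row lasts 1/12 s, in which the tool goes at most 41.7 mm and 7.16 degrees, less where a joint would pass 70% of its speed; a pose out of reach is approached as far as the arm can. A call with a gripper value outside its range is refused whole. The fingers move at their own pace and stop on an object; "squeeze" is the grip in N (left out, the last holds). Time passes only in rows, so rows that do not move let the fingers close. It gives the time, the measured TCP pose, the force and the opening at its end, in the units of the state.
- arm.observe(): the state, without advancing time (a new reading comes with each control period).
- eyes.grab_frame(name): name is "scene" or "top" or "wrist"; returns the picture (400x640x3 uint8, red, green, blue); there is no depth.
- eyes.calibration(name): a dict with "intrinsics" (3x3 intrinsics, pixels), "extrinsics" (4x4, takes a point from camera to world coordinates). Camera axes: x right, y down, z forward; pixel columns grow to the right and rows downward; lengths in m; the calibration is good to about 2 mm. A picture is of the moment at which its call begins: read the wrist's pose just before it. calibration takes no time and is no camera call; for the wrist camera it gives the pose at the moment of the call.
- arm.hand_in(): hands the job in, once; it reports no verdict.
Trained networks look in the newest picture that a camera, given by its name, has taken for a name from the list of things; names that differ only in an ending like _2 or _b are one class to them, and where a whole thing is asked for, a point or a joint stands for the part that bears it (a point fixed in the world has none). Each returns a list of dicts, best first, with "p" (0 to 1); they miss things now and then, are a little off and sometimes report something else, mostly with a low value. They report only what shows in the picture. A call takes as long as a camera call. They do not tell look-alikes from the thing itself.
- models.cut_out(query, camera): "region" (400x640 bool, what is visible of it) and "location" ([row, column] in pixels, amid what is visible of it).
The state is a dict: "time": time; "joint_positions": joint angles; "qvel": joint speeds; "joint_torque": joint torques, N m; "position": TCP position; "orientation": TCP orientation; "force": force on the tool from outside, world axes, zero at the start; "moment": the same for the moment, N m; "finger_gap": opening from 0.0 (shut) to 1.0 (fully open).
Only numpy, scipy, OpenCV 4.12 (cv2) and the standard library are available. Lean on these libraries where they do the work, as an engineer would, in place of code of your own. Each camera call takes 0.05 s, during which the arm holds its last target. There are 200 camera calls.

### The job

Stand the three tall canisters that hem in the small blue-lidded tub out of the way in the wooden tray, then fetch the tub and set it gently on the kitchen scale, inside the ring on its plate. Leave the tub on the scale and only then put the canisters back, each centred on the mat of its own colour, whichever mat it stood on before. Keep everything upright all the time.

Things in the scene. Friction and masses are not known exactly. Their poses are not given: they have to be found in the camera images.
- tub: small round food tub, white side, blue lid with a white spot; 52 mm across, 45 mm tall, 0.14 to 0.28 kg. It stands on a dark steel sheet pan (200 x 230 mm, floor 4 mm and rim 8 mm above the table), hemmed in by three tall canisters, each axis 65 mm from its own, so that a gripper cannot come down over it until they are away. Origin: centre of its underside, z up.
- canister_red: tall canister with red cap and band: aluminium body 66 mm across up to 100 mm, then the cap, 46 mm across, from 100 to 130 mm (top); all one piece, 0.25 to 0.5 kg. Best picked by the cap from above. It starts on one of the three mats, not always that of its own colour. Origin: centre of its underside, z up.
- canister_yellow: tall canister with yellow cap and band: aluminium body 66 mm across up to 100 mm, then the cap, 46 mm across, from 100 to 130 mm (top); all one piece, 0.25 to 0.5 kg. Best picked by the cap from above. It starts on one of the three mats, not always that of its own colour. Origin: centre of its underside, z up.
- canister_green: tall canister with green cap and band: aluminium body 66 mm across up to 100 mm, then the cap, 46 mm across, from 100 to 130 mm (top); all one piece, 0.25 to 0.5 kg. Best picked by the cap from above. It starts on one of the three mats, not always that of its own colour. Origin: centre of its underside, z up.
- mat_red: red mat fixed on the pan: disc 72 mm across, 3 mm thick, with a tab to its -x, 34 mm wide, out to 60 mm from its centre; the tab shows when a canister stands on the disc. One mat lies on the near side of the tub, one left, one right (colours vary); centres 81 mm apart, left to right 127 mm. Origin: centre of the underside; +y runs from the right mat to the left one.
- mat_yellow: yellow mat fixed on the pan: disc 72 mm across, 3 mm thick, with a tab to its -x, 34 mm wide, out to 60 mm from its centre; the tab shows when a canister stands on the disc. One mat lies on the near side of the tub, one left, one right (colours vary); centres 81 mm apart, left to right 127 mm. Origin: centre of the underside; +y runs from the right mat to the left one.
- mat_green: green mat fixed on the pan: disc 72 mm across, 3 mm thick, with a tab to its -x, 34 mm wide, out to 60 mm from its centre; the tab shows when a canister stands on the disc. One mat lies on the near side of the tub, one left, one right (colours vary); centres 81 mm apart, left to right 127 mm. Origin: centre of the underside; +y runs from the right mat to the left one.
- tray: empty pale wooden tray with a dark rim, fixed on the table, on one side of the pan: outside 280 mm along its x by 130 mm along its y, floor 4 mm thick, rim 5 mm wide and 12 mm tall. It takes the three canisters in a row along its x, about 85 mm apart. Origin: centre of its underside.
- scale: black kitchen scale, fixed on the table, on the other side of the pan: 150 x 150 mm, with a rigid round white weighing plate 124 mm across, whose top is 40 mm above the origin; a black ring 82 mm across is drawn on the plate about its middle. A green display lies along its -x edge. Origin: centre of its underside.
Things that resemble listed ones, but are neither listed nor needed, are in the scene too. Several things have the shape of the mat_green; the one meant has the colours described above.

How it is judged (in metres and radians):
On the way, in this order (a step that is already met when the one before it is completed fails the run):
1. all three canisters stand released in the tray, the tub has not been carried off yet (x of canister_red in the frame of tray between -0.112 and 0.112 m and y of canister_red in the frame of tray between -0.038 and 0.038 m and z of each of canister_red, canister_yellow, canister_green in the frame of tray below 0.009 m and angle between each of canister_red, canister_yellow, canister_green's own z axis and vertical below 0.1 rad and linear speed of each of canister_red, canister_yellow, canister_green below 0.03 m/s and contact force between the fingers and canister_red below 0.2 N and x of canister_yellow in the frame of tray between -0.112 and 0.112 m and y of canister_yellow in the frame of tray between -0.038 and 0.038 m and contact force between the fingers and canister_yellow below 0.2 N and x of canister_green in the frame of tray between -0.112 and 0.112 m and y of canister_green in the frame of tray between -0.038 and 0.038 m and contact force between the fingers and canister_green below 0.2 N and distance of tub from where it was at the start of the episode below 0.05 m), for 0.1 s.
2. the tub stands released on the scale, inside the ring, while the canisters are still in the tray (horizontal distance between tub and scale below 0.015 m and z of tub in the frame of scale between 0.035 and 0.046 m and angle between each of tub, canister_red, canister_yellow, canister_green's own z axis and vertical below 0.1 rad and linear speed of each of tub, canister_red, canister_yellow, canister_green below 0.03 m/s and contact force between the fingers and tub below 0.2 N and x of canister_red in the frame of tray between -0.112 and 0.112 m and y of canister_red in the frame of tray between -0.038 and 0.038 m and z of each of canister_red, canister_yellow, canister_green in the frame of tray below 0.009 m and contact force between the fingers and canister_red below 0.2 N and x of canister_yellow in the frame of tray between -0.112 and 0.112 m and y of canister_yellow in the frame of tray between -0.038 and 0.038 m and contact force between the fingers and canister_yellow below 0.2 N and x of canister_green in the frame of tray between -0.112 and 0.112 m and y of canister_green in the frame of tray between -0.038 and 0.038 m and contact force between the fingers and canister_green below 0.2 N), for 0.1 s.
At the end, for the whole second after the job is handed in: The tub stands upright on the scale's plate within 15 mm of its middle (inside the ring), and each canister stands upright on the mat of its own colour, its axis within 14 mm of the mat's centre; all released and at rest (horizontal distance between tub and scale below 0.015 m and z of tub in the frame of scale between 0.035 and 0.046 m and angle between each of tub, canister_red, canister_yellow, canister_green's own z axis and vertical below 0.1 rad and linear speed of each of tub, canister_red, canister_yellow, canister_green below 0.03 m/s and contact force between the fingers and tub below 0.2 N and horizontal distance between canister_red and mat_red below 0.014 m and z of canister_red in the frame of mat_red between 0 and 0.008 m and contact force between the fingers and canister_red below 0.2 N and horizontal distance between canister_yellow and mat_yellow below 0.014 m and z of canister_yellow in the frame of mat_yellow between 0 and 0.008 m and contact force between the fingers and canister_yellow below 0.2 N and horizontal distance between canister_green and mat_green below 0.014 m and z of canister_green in the frame of mat_green between 0 and 0.008 m and contact force between the fingers and canister_green below 0.2 N); the robot touches nothing.
It fails at once if a canister or the tub is tipped by more than about 30 degrees (angle between any of tub, canister_red, canister_yellow, canister_green's own z axis and vertical above 0.55 rad).
It fails at once if the tub is dropped or rammed onto the scale (more than 70 N between them) (contact force between tub and scale above 70 N).
It also fails if it takes over 144 s, if anything falls off the work surface, if the arm or the gripper's body presses on something with over 40 N, if the wrist force passes 120 N, or if a joint passes its speed limit or range.

## Working session

There is one attempt and no reset: what is moved stays moved. The work goes in short steps, Python scripts to look and compute and a tool call to move; the robot and the scene stay as the last step left them, time stands still between calls to the robot, and variables do not carry over. Pictures are saved under pics/ and viewed, about 12 in all and at most 16, crops included, and the job is handed in when it is done.

Besides the shell and the picture viewer there is one more tool, called after "Emit:" as name([rows], argument=value, ...), one row to a line, values as JSON. jog_arm: Moves the arm, as the interface text tells. Its arguments: {"type":"object","properties":{"increments":{"type":"array","items":{"type":"array","items":{"type":"number"}}},"squeeze":{"type":"number"}},"required":["increments"]}

```bash
mkdir -p pics; ls; python3 - <<'E'
from rig import arm, eyes, models
import cv2, numpy as np
print(arm.observe())
for n in ("scene","top"):
    f=eyes.grab_frame(n); cv2.imwrite(f"pics/{n}0.png",f[:,:,::-1]); c=eyes.calibration(n); print(n,c["intrinsics"],c["extrinsics"])
E
```

```text
pics
{'time': 0.0, 'joint_positions': array([ 5.79839747e+01,  1.96352492e+01,  8.73759949e+01, -5.54898729e-05,
        7.30761790e+01, -8.36412694e+00]), 'qvel': array([-0.07620284, -0.00726339,  0.11998823,  0.03337708, -0.03509274,
        0.063865  ]), 'joint_torque': array([-1.50230029e-03, -4.31237984e+01, -2.44220102e+01,  7.17254123e-02,
        5.59319579e-02, -8.06133494e-05]), 'position': array([0.2104254 , 0.48064951, 0.29156318]), 'orientation': array([ -98.32935085,   89.91257693, -121.98123304]), 'force': array([-0.54757448, -0.15143709,  0.01746705]), 'moment': array([ 0.00511269,  0.00306571, -0.03576433]), 'finger_gap': 0.99780848328772}
scene [[429.40279435   0.         324.05725425]
 [  0.         429.40279435 198.82025354]
 [  0.           0.           1.        ]] [[-6.53511574e-01  5.00982457e-01 -5.67396863e-01  1.04376910e+00]
 [ 7.56916475e-01  4.32274574e-01 -4.90118498e-01  4.91122432e-01]
 [-2.69532298e-04 -7.49770145e-01 -6.61698313e-01  6.97159952e-01]
 [ 0.00000000e+00  0.00000000e+00  0.00000000e+00  1.00000000e+00]]
top [[408.45108604   0.         322.91072535]
 [  0.         408.45108604 196.43304409]
 [  0.           0.           1.        ]] [[-0.02977728 -0.99246388  0.11886449  0.39669728]
 [-0.99953849  0.03028041  0.00242861  0.00207546]
 [-0.00600958 -0.11873731 -0.99290752  0.85266824]
 [ 0.          0.          0.          1.        ]]
```

View pics/top0.png

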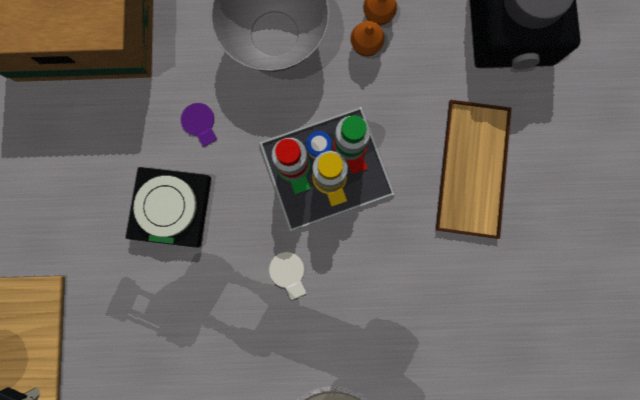

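View pics/scene0.png

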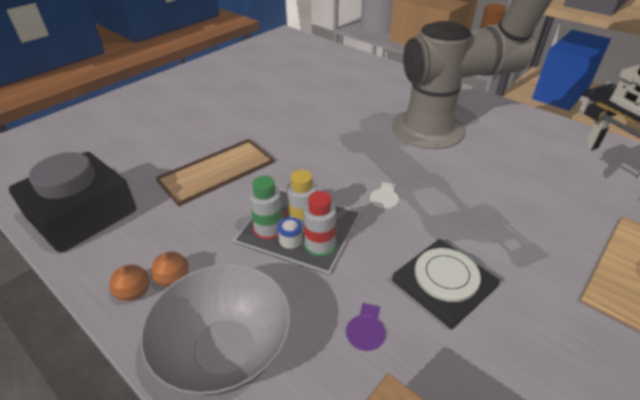

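The top view shows red at (289,152) on the left mat, whose tab is green. Green is at (354,132) on the right mat (red tab), and yellow at (330,170) on the near mat (yellow tab). The tub is at (319,143), the tray at (475,170) and the scale at (168,206). Mat look-alikes are purple (198,120) and white (287,270); both lie off the pan, so neither is the mat meant.

```bash
cat > h.py <<'E'
from rig import arm, eyes, models
import cv2, numpy as np
from scipy.optimize import minimize
HSV={"red":[((0,120,50),(8,255,255)),((172,120,50),(180,255,255))],"yellow":[((20,120,60),(34,255,255))],
     "green":[((45,90,30),(85,255,255))],"blue":[((105,100,40),(128,255,255))]}
def cmask(img,col):
    h=cv2.cvtColor(cv2.GaussianBlur(img,(3,3),0),cv2.COLOR_RGB2HSV); m=0
    for a,b in HSV[col]: m=m|cv2.inRange(h,a,b)
    return m>0
def biggest(m):
    n,l,s,c=cv2.connectedComponentsWithStats(m.astype(np.uint8))
    return l==1+np.argmax(s[1:,4]) if n>1 else m
def proj(c,P):
    K,E=c["intrinsics"],c["extrinsics"]; q=(np.asarray(P)-E[:3,3])@E[:3,:3]; q=q@K.T; return q[:,:2]/q[:,2:]
def back(c,uv,z):
    K,E=c["intrinsics"],c["extrinsics"]; uv=np.atleast_2d(uv).astype(float)
    d=np.c_[uv,np.ones(len(uv))]@np.linalg.inv(K).T@E[:3,:3].T; o=E[:3,3]
    return o[:2]+d[:,:2]*((z-o[2])/d[:,2])[:,None]
def fitshape(c,mask,pts,p0,step):
    """pts(p)->Nx3 points whose hull is the silhouette; maximise IoU, antialiased"""
    m=mask.astype(np.float32); S=16
    def cost(p):
        im=np.zeros(m.shape,np.uint8); h=cv2.convexHull(np.round(proj(c,pts(p))*S).astype(np.int32).reshape(-1,1,2))
        cv2.fillConvexPoly(im,h,255,cv2.LINE_AA,4); r=im/255.
        return 1-np.minimum(r,m).sum()/np.maximum(r,m).sum()
    p0=np.array(p0,float); sim=np.vstack([p0]+[p0+np.eye(len(p0))[i]*step[i] for i in range(len(p0))])
    r=minimize(cost,p0,method="Nelder-Mead",options=dict(initial_simplex=sim,xatol=1e-5,fatol=1e-5,maxiter=400)); return r.x,1-r.fun
T=np.linspace(0,2*np.pi,60,endpoint=False); RING=np.c_[np.cos(T),np.sin(T)]
def cyl(r,z0,z1): return lambda p: np.r_[np.c_[p+r*RING,np.full(60,z0)],np.c_[p+r*RING,np.full(60,z1)]]
def rect(a,b,z): return lambda p: np.c_[p[:2]+np.array([[a,b],[-a,b],[-a,-b],[a,-b]])/2@np.array([[np.cos(p[2]),np.sin(p[2])],[-np.sin(p[2]),np.cos(p[2])]]),np.full(4,z)]
E
python3 - <<'E'
from h import *
for cam in ("top","scene"):
    img=eyes.grab_frame(cam); c=eyes.calibration(cam); print(cam)
    for col in ("red","yellow","green"):
        L=models.cut_out("canister_"+col,cam)
        for d in L[:2]: print(col,round(d["p"],2),np.round(d["location"]),d["region"].sum())
        reg=cv2.dilate(L[0]["region"].astype(np.uint8),np.ones((5,5)))>0
        m=biggest(cmask(img,col)&reg); v=np.argwhere(m).mean(0)[::-1]
        print("  cap",fitshape(c,m,cyl(.023,.107,.137),back(c,v,.122)[0],[.01,.01]),m.sum())
    for q in ("tub","scale","tray","mat_red","mat_green","mat_yellow"):
        for d in models.cut_out(q,cam)[:3]:
            z={"tub":.049,"scale":.04,"tray":.012}.get(q,.007)
            v=np.argwhere(d["region"]).mean(0)[::-1]; print(q,round(d["p"],2),np.round(v),d["region"].sum(),back(c,v,z)[0].round(4))
            if q=="tub": print("  ",fitshape(c,d["region"],cyl(.026,.004,.049),back(c,v,.03)[0],[.01,.01]))
            if q=="tray" and cam=="top":
                r=cv2.minAreaRect(np.argwhere(d["region"])[:,::-1].astype(np.float32)); print("  ",r,back(c,cv2.boxPoints(r),.012))
                for a0 in (0,.1,-.1): print("  ",fitshape(c,d["region"],rect(.28,.13,.012),[*back(c,v,.012)[0],a0],[.01,.01,.1]))
E
```

```text
top
red 0.73 [159. 289.] 1182
  cap (array([0.56746493, 0.06548111]), np.float64(0.8402770164090194)) 541
yellow 0.81 [173. 328.] 1127
  cap (array([ 0.53958804, -0.01057539]), np.float64(0.8487783937137205)) 535
green 0.75 [135. 351.] 1226
  cap (array([ 0.60673076, -0.05577983]), np.float64(0.8482744537471922)) 554
tub 0.85 [317. 143.] 542 [0.601  0.0123]
   (array([0.60327185, 0.01175157]), np.float64(0.8000683269735205))
scale 0.62 [168. 207.] 5471 [0.4821 0.315 ]
tray 0.6 [473. 169.] 8253 [ 0.5455 -0.3109]
   ((473.449462890625, 168.78091430664062), (64.75460815429688, 133.0645751953125), 5.440331935882568) [[ 0.41712208 -0.22298109]
 [ 0.69707773 -0.26729695]
 [ 0.67921684 -0.40295976]
 [ 0.40069988 -0.35360448]]
   (array([ 0.54986955, -0.31110586, -0.16484622]), np.float64(0.9623101051499429))
   (array([ 0.54940238, -0.31134677, -0.16310093]), np.float64(0.9623773078331214))
   (array([ 0.54984812, -0.31124916, -0.1640031 ]), np.float64(0.9625220897614098))
mat_red 0.73 [356. 164.] 238 [ 0.565 -0.067]
mat_red 0.33 [317. 144.] 493 [0.6105 0.0135]
mat_green 0.82 [198. 122.] 1064 [0.6655 0.2655]
mat_green 0.6 [300. 185.] 224 [0.5245 0.0523]
mat_green 0.56 [287. 273.] 1223 [0.3432 0.0814]
mat_yellow 0.78 [335. 197.] 245 [ 0.4969 -0.0217]
scene
red 0.94 [226. 319.] 1713
red 0.67 [192. 301.] 1057
  cap (array([0.56329165, 0.06113013]), np.float64(0.720144573763638)) 419Traceback (most recent call last):
  File "<stdin>", line 7, in <module>
IndexError: list index out of range
```

```bash
python3 - <<'E'
from h import *
from scipy.spatial.transform import Rotation as R
s=arm.observe(); M=R.from_euler("xyz",s["orientation"],degrees=True).as_matrix(); print(M.round(3))
for cam in ("top","scene"):
    img=eyes.grab_frame(cam); c=eyes.calibration(cam)
    d=models.cut_out("scale",cam)[0]; reg=d["region"]
    h=cv2.morphologyEx(reg.astype(np.uint8),cv2.MORPH_CLOSE,np.ones((9,9)))>0
    g=cv2.cvtColor(img,cv2.COLOR_RGB2GRAY); m=biggest((g>110)&h)
    hull=cv2.convexHull(np.argwhere(m)[:,::-1].astype(np.int32)); mm=np.zeros(m.shape,np.uint8); cv2.fillConvexPoly(mm,hull,1)
    v=np.argwhere(mm).mean(0)[::-1]; print(cam,d["p"],mm.sum(),fitshape(c,mm>0,cyl(.062,.036,.04),back(c,v,.04)[0],[.01,.01]))
img=eyes.grab_frame("scene"); c=eyes.calibration("scene")
for col in ("red","yellow","green"):
    m=cmask(img,col); m[:170]=m[:170]; m[:, :240]=0; m[:, 360:]=0
    n,l,st,ce=cv2.connectedComponentsWithStats(m.astype(np.uint8))
    for i in range(1,n):
        if st[i,4]>80: print(col,st[i],fitshape(c,l==i,cyl(.023,.107,.137),back(c,ce[i],.122)[0],[.01,.01]))
E
```

```text
[[ 0.     0.401  0.916]
 [ 0.     0.916 -0.401]
 [-1.     0.    -0.   ]]
top 0.74 2981 (array([0.48624524, 0.32371002]), np.float64(0.9473844301195371))
scene 0.6 2837 (array([0.48697673, 0.32504273]), np.float64(0.9537681999186322))
red [309 192  22  23 419] (array([0.56329165, 0.06113013]), np.float64(0.720144573763638))
red [304 229  31  13 225] (array([0.62655568, 0.1155159 ]), np.float64(0.2886528041598727))
yellow [292 170  19  22 352] (array([ 0.53312114, -0.01400097]), np.float64(0.6824214291149836))
yellow [289 207  14  11 100] (array([0.59790448, 0.03585415]), np.float64(0.16870546671871178))
green [254 177  19  21 316] (array([ 0.60029948, -0.06046106]), np.float64(0.5902302176190093))
green [254 215  22   9 137] (array([ 6.53728841e-01, -2.12489945e-04]), np.float64(0.22256128637684114))
```

Emit:
jog_arm([
  [2, -2.7, 0, 0, 0, 0.117, 6.6],
  [2, -2.7, 0, 0, 0, 0.117, 6.6],
  [2, -2.7, 0, 0, 0, 0.117, 6.6],
  [2, -2.7, 0, 0, 0, 0.117, 6.6],
  [2, -2.7, 0, 0, 0, 0.117, 6.6],
  [2, -2.7, 0, 0, 0, 0, 6.6],
  [2, -2.7, 0, 0, 0, 0, 6.6],
  [2, -2.7, 0, 0, 0, 0, 6.6],
  [2, -2.7, 0, 0, 0, 0, 6.6],
  [2, -2.7, 0, 0, 0, 0, 6.6],
])

```text
time: 1.83
position: [0.4101, 0.2112, 0.2924]
orientation: [25.0, 90.0, 34.4]
force: [0.7, 0.6, 0.3]
finger_gap: 0.715
```

Emit:
jog_arm([
  [2, -2.7, 0, 0, 0, 0, 6.6],
  [2, -2.7, 0, 0, 0, 0, 6.6],
  [2, -2.7, 0, 0, 0, 0, 6.6],
  [2, -2.7, 0, 0, 0, 0, 6.6],
  [2, -2.7, 0, 0, 0, 0, 6.6],
  [0, 0, 0, 0, 0, 0, 6.6],
  [0, 0, 0, 0, 0, 0, 6.6],
])

```text
time: 2.42
position: [0.51, 0.0764, 0.2919]
orientation: [152.1, 90.0, 161.4]
force: [-0.6, 0.8, 0.3]
finger_gap: 0.722
```

```bash
python3 - <<'E'
from h import *
img=eyes.grab_frame("wrist"); c=eyes.calibration("wrist"); cv2.imwrite("pics/w1.png",img[:,:,::-1]); print(c["intrinsics"][0,0],c["extrinsics"].round(3))
for col,p in (("red",(.566,.064)),("yellow",(.538,-.0115)),("green",(.605,-.057))):
    m=cmask(img,col); print(col,m.sum(),proj(c,[[*p,.137]]).round())
    if m.sum()>100:
        m=biggest(m); print(fitshape(c,m,cyl(.023,.107,.137),np.array(p),[.008,.008]))
E
```

```text
321.1563733537591 [[-0.163  0.953  0.254  0.441]
 [ 0.987  0.157  0.043  0.065]
 [ 0.001  0.258 -0.966  0.384]
 [ 0.     0.     0.     1.   ]]
red 1997 [[290. 269.]]
(array([0.56583942, 0.0659918 ]), np.float64(0.5025059278534844))
yellow 4797 [[203. 224.]]
(array([ 0.53780981, -0.01000037]), np.float64(0.854653711008595))
green 1494 [[143. 289.]]
(array([ 0.605, -0.057]), np.float64(0.0))
```

View pics/w1.png

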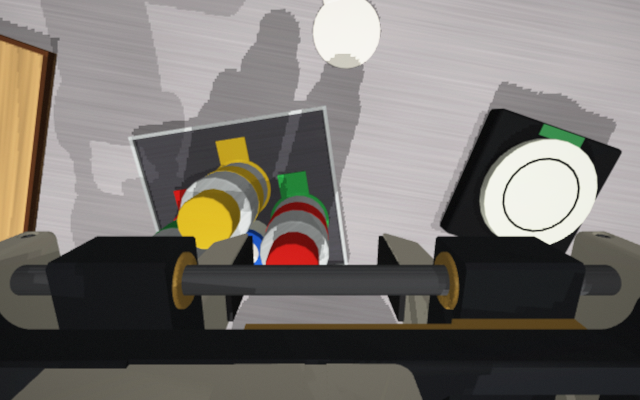

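The wrist view confirms the layout: yellow cap at (207,222) on the yellow tab, red cap at (293,250) on the green tab. It agrees with the top camera to about 1 mm. I'll pick up green first.

Emit:
jog_arm([
  [1.93, -2.65, 0, 0, 0, 0, 6.6],
  [1.93, -2.65, 0, 0, 0, 0, 6.6],
  [1.93, -2.65, 0, 0, 0, 0, 6.6],
  [1.93, -2.65, 0, 0, 0, 0, 6.6],
  [1.93, -2.65, 0, 0, 0, 0, 6.6],
  [0, 0, -3, 0, 0, 0, 6.6],
  [0, 0, -3, 0, 0, 0, 6.6],
  [0, 0, 0, 0, 0, 0, 6.6],
  [0, 0, 0, 0, 0, 0, 6.6],
])

```text
time: 3.22
position: [0.6049, -0.0534, 0.2314]
orientation: [154.1, 89.8, 163.6]
force: [0.3, 1.1, 0.9]
finger_gap: 0.719
```

Emit:
jog_arm([
  [0, 0, -2.5, 0, 0, 0, 6.6],
  [0, 0, -2, 0, 0, 0, 6.6],
  [0, 0, -1, 0, 0, 0, 6.6],
  [0, 0, 0, 0, 0, 0, 6.6],
  [0, 0, 0, 0, 0, 0, 6.6],
])

```text
time: 3.63
position: [0.6064, -0.0543, 0.1788]
orientation: [-17.6, 89.9, -8.1]
force: [-0.2, 0.3, 0.8]
finger_gap: 0.715
```

Emit:
jog_arm([
  [0, 0, 0, 0, 0, 0, 3.6],
  [0, 0, 0, 0, 0, 0, 3.6],
  [0, 0, 0, 0, 0, 0, 3.6],
  [0, 0, 0, 0, 0, 0, 3.6],
  [0, 0, 0, 0, 0, 0, 3.6],
  [0, 0, 0, 0, 0, 0, 3.6],
], squeeze=25)

```text
time: 4.13
position: [0.6063, -0.055, 0.1782]
orientation: [-19.9, 89.9, -10.5]
force: [0.4, -0.4, 5.9]
finger_gap: 0.496
```

Emit:
jog_arm([
  [0, 0, 1, 0, 0, 0, 3.6],
  [0, 0, 2.5, 0, 0, 0, 3.6],
  [0, 0, 2.5, 0, 0, 0, 3.6],
  [0.3, -3.3, 0, 0, 0, 0, 3.6],
  [0.3, -3.3, 0, 0, 0, 0, 3.6],
  [0.3, -3.3, 0, 0, 0, 0, 3.6],
  [0.3, -3.3, 0, 0, 0, 0, 3.6],
  [0.3, -3.3, 0, 0, 0, 0, 3.6],
  [0.3, -3.3, 0, 0, 0, 0, 3.6],
  [0.3, -3.3, 0, 0, 0, 0, 3.6],
])

```text
time: 4.97
position: [0.6264, -0.2871, 0.2366]
orientation: [133.9, 89.9, 143.3]
force: [0.6, 0.8, -2.8]
finger_gap: 0.496
```

Emit:
jog_arm([
  [0.3, -2.3, 0, 0, 0, 0, 3.6],
  [0.3, -1.5, 0, 0, 0, 0, 3.6],
  [0, 0, 0, 0, 0, 0, 3.6],
  [0, 0, 0, 0, 0, 0, 3.6],
  [0, 0, -2, 0, 0, 0, 3.6],
  [0, 0, -2, 0, 0, 0, 3.6],
  [0, 0, 0, 0, 0, 0, 3.6],
])

```text
time: 5.55
position: [0.6313, -0.3212, 0.1925]
orientation: [134.3, 89.5, 143.8]
force: [-0.5, 0.6, -5.4]
finger_gap: 0.495
```

Emit:
jog_arm([
  [0, 0, -0.6, 0, 0, 0, 3.6],
  [0, 0, -0.5, 0, 0, 0, 3.6],
  [0, 0, -0.3, 0, 0, 0, 3.6],
  [0, 0, 0, 0, 0, 0, 3.6],
  [0, 0, 0, 0, 0, 0, 3.6],
])

```text
time: 5.97
position: [0.6331, -0.3238, 0.1839]
orientation: [-37.4, 90.0, -27.9]
force: [-0.0, -0.3, -2.9]
finger_gap: 0.498
```

Emit:
jog_arm([
  [0, 0, -0.4, 0, 0, 0, 3.6],
  [0, 0, -0.3, 0, 0, 0, 3.6],
  [0, 0, -0.2, 0, 0, 0, 3.6],
  [0, 0, 0, 0, 0, 0, 3.6],
  [0, 0, 0, 0, 0, 0, 3.6],
])

```text
time: 6.38
position: [0.633, -0.3239, 0.1753]
orientation: [-34.9, 89.9, -25.4]
force: [-1.8, 0.5, 3.4]
finger_gap: 0.495
```

Emit:
jog_arm([
  [0, 0, 0, 0, 0, 0, 6.6],
  [0, 0, 0, 0, 0, 0, 6.6],
  [0, 0, 0, 0, 0, 0, 6.6],
  [0, 0, 0, 0, 0, 0, 6.6],
  [0, 0, 0, 0, 0, 0, 6.6],
])

```text
time: 6.8
position: [0.6329, -0.3238, 0.1741]
orientation: [114.0, 90.0, 123.5]
force: [0.9, 0.0, -0.0]
finger_gap: 0.714
```

Emit:
jog_arm([
  [0, 0, 2, 0, 0, 0, 6.6],
  [0, 0, 3, 0, 0, 0, 6.6],
  [-1, 3.4, 1, 0, 0, 0, 6.6],
  [-1, 3.4, 0, 0, 0, 0, 6.6],
  [-1, 3.4, 0, 0, 0, 0, 6.6],
  [-1, 3.4, 0, 0, 0, 0, 6.6],
  [-1, 3.4, 0, 0, 0, 0, 6.6],
  [-1, 3.4, 0, 0, 0, 0, 6.6],
  [-1, 3.4, 0, 0, 0, 0, 6.6],
  [-1, 3.4, 0, 0, 0, 0, 6.6],
])

```text
time: 7.63
position: [0.5522, -0.0503, 0.2344]
orientation: [-9.4, 90.0, 0.0]
force: [0.1, 0.4, -0.1]
finger_gap: 0.718
```

Emit:
jog_arm([
  [-0.7, 2.0, 0, 0, 0, 0, 6.6],
  [-0.7, 2.1, 0, 0, 0, 0, 6.6],
  [0, 0, 0, 0, 0, 0, 6.6],
  [0, 0, -2, 0, 0, 0, 6.6],
  [0, 0, -2, 0, 0, 0, 6.6],
  [0, 0, -1, 0, 0, 0, 6.6],
  [0, 0, -0.6, 0, 0, 0, 6.6],
  [0, 0, 0, 0, 0, 0, 6.6],
  [0, 0, 0, 0, 0, 0, 6.6],
])

```text
time: 8.38
position: [0.5393, -0.0112, 0.1785]
orientation: [-12.3, 90.0, -2.9]
force: [-0.3, -0.5, -0.1]
finger_gap: 0.719
```

Emit:
jog_arm([
  [0, 0, 0, 0, 0, 0, 3.6],
  [0, 0, 0, 0, 0, 0, 3.6],
  [0, 0, 0, 0, 0, 0, 3.6],
  [0, 0, 0, 0, 0, 0, 3.6],
  [0, 0, 0, 0, 0, 0, 3.6],
  [0, 0, 0, 0, 0, 0, 3.6],
])

```text
time: 8.88
position: [0.5391, -0.0107, 0.1788]
orientation: [-8.0, 89.9, 1.4]
force: [-0.7, 0.6, 3.8]
finger_gap: 0.493
```

Emit:
jog_arm([
  [0, 0, 1, 0, 0, 0, 3.6],
  [0, 0, 2.5, 0, 0, 0, 3.6],
  [0, 0, 2.5, 0, 0, 0, 3.6],
  [-0.8, -3.3, 0, 0, 0, 0, 3.6],
  [-0.8, -3.3, 0, 0, 0, 0, 3.6],
  [-0.8, -3.3, 0, 0, 0, 0, 3.6],
  [-0.8, -3.3, 0, 0, 0, 0, 3.6],
  [-0.8, -3.3, 0, 0, 0, 0, 3.6],
  [-0.8, -3.3, 0, 0, 0, 0, 3.6],
  [-0.8, -3.3, 0, 0, 0, 0, 3.6],
])

```text
time: 9.72
position: [0.482, -0.2432, 0.2385]
orientation: [138.0, 90.0, 147.4]
force: [1.4, 0.1, -3.5]
finger_gap: 0.494
```

Emit:
jog_arm([
  [-0.9, -3.3, 0, 0, 0, 0, 3.6],
  [-0.8, -2.2, 0, 0, 0, 0, 3.6],
  [0, 0, 0, 0, 0, 0, 3.6],
  [0, 0, 0, 0, 0, 0, 3.6],
  [0, 0, -2, 0, 0, 0, 3.6],
  [0, 0, -1.8, 0, 0, 0, 3.6],
  [0, 0, -1, 0, 0, 0, 3.6],
  [0, 0, -0.6, 0, 0, 0, 3.6],
  [0, 0, 0, 0, 0, 0, 3.6],
  [0, 0, 0, 0, 0, 0, 3.6],
])

```text
time: 10.55
position: [0.4663, -0.2964, 0.1846]
orientation: [13.0, 90.0, 22.5]
force: [0.4, 0.1, -2.4]
finger_gap: 0.498
```

Emit:
jog_arm([
  [0, 0, -0.4, 0, 0, 0, 3.6],
  [0, 0, -0.3, 0, 0, 0, 3.6],
  [0, 0, -0.2, 0, 0, 0, 3.6],
  [0, 0, 0, 0, 0, 0, 3.6],
  [0, 0, 0, 0, 0, 0, 3.6],
  [0, 0, 0, 0, 0, 0, 6.6],
  [0, 0, 0, 0, 0, 0, 6.6],
  [0, 0, 0, 0, 0, 0, 6.6],
  [0, 0, 0, 0, 0, 0, 6.6],
  [0, 0, 0, 0, 0, 0, 6.6],
])

```text
time: 11.38
position: [0.4659, -0.2969, 0.1753]
orientation: [-9.1, 90.0, 0.3]
force: [0.5, -1.0, 0.1]
finger_gap: 0.717
```

Emit:
jog_arm([
  [0, 0, 2, 0, 0, 0, 6.6],
  [0, 0, 3, 0, 0, 0, 6.6],
  [1, 3.3, 1, 0, 0, 0, 6.6],
  [1, 3.3, 0, 0, 0, 0, 6.6],
  [1, 3.3, 0, 0, 0, 0, 6.6],
  [1, 3.3, 0, 0, 0, 0, 6.6],
  [1, 3.3, 0, 0, 0, 0, 6.6],
  [1, 3.3, 0, 0, 0, 0, 6.6],
  [1, 3.3, 0, 0, 0, 0, 6.6],
  [1, 3.3, 0, 0, 0, 0, 6.6],
])

```text
time: 12.22
position: [0.5462, -0.0312, 0.2354]
orientation: [-11.0, 90.0, -1.6]
force: [1.2, -0.4, -0.4]
finger_gap: 0.72
```

Emit:
jog_arm([
  [1, 3.3, 0, 0, 0, 0, 6.6],
  [1, 3.3, 0, 0, 0, 0, 6.6],
  [0, 3.1, 0, 0, 0, 0, 6.6],
  [0, 0, 0, 0, 0, 0, 6.6],
  [0, 0, 0, 0, 0, 0, 6.6],
])

```text
time: 12.63
position: [0.5657, 0.0656, 0.235]
orientation: [-166.7, 90.0, -157.0]
force: [-0.4, 0.3, 0.2]
finger_gap: 0.72
```

Emit:
jog_arm([
  [0.1, 0, -2, 0, 0, 0, 6.6],
  [0, 0, -2, 0, 0, 0, 6.6],
  [0, 0, -1, 0, 0, 0, 6.6],
  [0, 0, -0.7, 0, 0, 0, 6.6],
  [0, 0, 0, 0, 0, 0, 6.6],
  [0, 0, 0, 0, 0, 0, 6.6],
])

```text
time: 13.13
position: [0.5671, 0.0636, 0.1786]
orientation: [-11.7, 90.0, -2.3]
force: [-0.8, -0.2, 0.4]
finger_gap: 0.718
```

Emit:
jog_arm([
  [0, 0, 0, 0, 0, 0, 3.6],
  [0, 0, 0, 0, 0, 0, 3.6],
  [0, 0, 0, 0, 0, 0, 3.6],
  [0, 0, 0, 0, 0, 0, 3.6],
  [0, 0, 0, 0, 0, 0, 3.6],
  [0, 0, 0, 0, 0, 0, 3.6],
])

```text
time: 13.63
position: [0.5671, 0.0644, 0.1789]
orientation: [8.1, 89.9, 17.6]
force: [-0.3, 2.0, 3.7]
finger_gap: 0.495
```

Emit:
jog_arm([
  [0, 0, 1, 0, 0, 0, 3.6],
  [0, 0, 2.5, 0, 0, 0, 3.6],
  [0, 0, 3.5, 0, 0, 0, 3.6],
  [-0.1, -3.3, 0, 0, 0, 0, 3.6],
  [-0.1, -3.3, 0, 0, 0, 0, 3.6],
  [-0.1, -3.3, 0, 0, 0, 0, 3.6],
  [-0.1, -3.3, 0, 0, 0, 0, 3.6],
  [-0.1, -3.3, 0, 0, 0, 0, 3.6],
  [-0.1, -3.3, 0, 0, 0, 0, 3.6],
  [-0.1, -3.3, 0, 0, 0, 0, 3.6],
])

```text
time: 14.47
position: [0.5592, -0.1684, 0.2483]
orientation: [157.4, 89.9, 166.8]
force: [0.6, 0.6, -2.7]
finger_gap: 0.492
```

Emit:
jog_arm([
  [-0.2, -3.3, 0, 0, 0, 0, 3.6],
  [-0.2, -3.3, 0, 0, 0, 0, 3.6],
  [-0.2, -3.3, 0, 0, 0, 0, 3.6],
  [-0.2, -2.8, 0, 0, 0, 0, 3.6],
  [-0.2, -1.7, 0, 0, 0, 0, 3.6],
  [0, 0, 0, 0, 0, 0, 3.6],
  [0, 0, 0, 0, 0, 0, 3.6],
  [0, 0, 0, 0, 0, 0, 3.6],
])

```text
time: 15.13
position: [0.5498, -0.3097, 0.248]
orientation: [110.5, 89.9, 120.0]
force: [0.1, 0.5, -2.5]
finger_gap: 0.49
```

Emit:
jog_arm([
  [0, 0, -2, 0, 0, 0, 3.6],
  [0, 0, -2, 0, 0, 0, 3.6],
  [0, 0, -1.4, 0, 0, 0, 3.6],
  [0, 0, -0.6, 0, 0, 0, 3.6],
  [0, 0, -0.4, 0, 0, 0, 3.6],
  [0, 0, -0.4, 0, 0, 0, 3.6],
  [0, 0, 0, 0, 0, 0, 3.6],
  [0, 0, 0, 0, 0, 0, 3.6],
])

```text
time: 15.8
position: [0.5503, -0.3107, 0.181]
orientation: [-39.9, 89.9, -30.5]
force: [0.5, -0.9, -2.8]
finger_gap: 0.499
```

Emit:
jog_arm([
  [0, 0, -0.3, 0, 0, 0, 3.6],
  [0, 0, -0.3, 0, 0, 0, 3.6],
  [0, 0, 0, 0, 0, 0, 3.6],
  [0, 0, 0, 0, 0, 0, 3.6],
  [0, 0, 0, 0, 0, 0, 6.6],
  [0, 0, 0, 0, 0, 0, 6.6],
  [0, 0, 0, 0, 0, 0, 6.6],
  [0, 0, 0, 0, 0, 0, 6.6],
  [0, 0, 0, 0, 0, 0, 6.6],
])

```text
time: 16.55
position: [0.5498, -0.3109, 0.174]
orientation: [141.2, 90.0, 150.6]
force: [-0.7, 0.4, 0.4]
finger_gap: 0.714
```

Emit:
jog_arm([
  [0, 0, 2, 0, 0, 0, 6.6],
  [0, 0, 3, 0, 0, 0, 6.6],
  [0, 0, 3, 0, 0, 0, 6.6],
  [0, 3.2, 3.4, 0, 0, 0, 9],
  [0, 3.8, 0, 0, 0, 0, 9],
  [0, 3.8, 0, 0, 0, 0, 9],
  [0, 3.8, 0, 0, 0, 0, 9],
  [0, 3.8, 0, 0, 0, 0, 9],
  [0, 3.8, 0, 0, 0, 0, 9],
  [0, 3.8, 0, 0, 0, 0, 9],
])

```text
time: 17.38
position: [0.5496, -0.0526, 0.2847]
orientation: [-11.4, 90.0, -2.0]
force: [1.3, 0.1, -0.4]
finger_gap: 0.98
```

Emit:
jog_arm([
  [0, 3.6, 0, 0, 0, 0, 9],
  [0.5, 2.2, 0, 0, 0, 0, 9],
  [0, 0, 0, 0, 0, 0, 9],
  [0, 0, 0, 0, 0, 0, 9],
  [0, 0, 0, 0, 0, 0, 9],
])

```text
time: 17.8
position: [0.5549, 0.0032, 0.2845]
orientation: [-116.5, 90.0, -107.1]
force: [-0.3, -0.7, -0.2]
finger_gap: 0.981
```

```bash
cat > look.py <<'E'
from h import *
import sys
t=sys.argv[1]
for cam in ("top","wrist"):
    img=eyes.grab_frame(cam); c=eyes.calibration(cam); cv2.imwrite(f"pics/{cam}_{t}.png",img[:,:,::-1]); print(cam)
    for col in ("red","yellow","green"):
        for q,r,z0,z1 in (("canister_",.033,.0,.1),("mat_",.036,.004,.007)):
            for d in models.cut_out(q+col,cam)[:2]:
                v=np.argwhere(d["region"]).mean(0)[::-1]; print(q+col,round(d["p"],2),v.round(),d["region"].sum(),back(c,v,z1)[0].round(4))
    for d in models.cut_out("tub",cam)[:2]:
        v=np.argwhere(d["region"]).mean(0)[::-1]; print("tub",round(d["p"],2),v.round(),fitshape(c,d["region"],cyl(.026,.004,.049),back(c,v,.03)[0],[.01,.01]))
E
python3 look.py a; python3 - <<'E'
import cv2,numpy as np
a=cv2.imread("pics/top_a.png")[60:260,220:540]; b=cv2.imread("pics/wrist_a.png")
cv2.imwrite("pics/ab.png",np.vstack([cv2.resize(a,(400,250)),cv2.resize(b,(400,250))]))
E
```

```text
top
canister_red 0.7 [483. 161.] 1618 [ 0.5442 -0.2966]
canister_red 0.5 [160. 207.] 4396 [0.477  0.3073]
mat_red 0.82 [348. 156.] 345 [ 0.5812 -0.0518]
canister_yellow 0.68 [479. 204.] 1553 [ 0.4634 -0.283 ]
mat_yellow 0.68 [329. 172.] 670 [ 0.5481 -0.0108]
mat_yellow 0.59 [348. 157.] 351 [ 0.5799 -0.0522]
canister_green 0.89 [486. 120.] 1643 [ 0.6231 -0.3091]
mat_green 0.91 [295. 168.] 600 [0.5591 0.0605]
mat_green 0.7 [198. 122.] 1030 [0.6656 0.2653]
tub 0.65 [463. 177.] (array([ 0.5087654 , -0.25647069]), np.float64(0.16057766953500896))
tub 0.48 [319. 154.] (array([0.57720777, 0.00732617]), np.float64(0.24835903005690274))
wrist
canister_red 0.68 [ 31. 131.] 4188 [ 0.5372 -0.2428]
mat_red 0.6 [259. 204.] 3336 [ 0.5962 -0.0588]
canister_yellow 0.64 [36. 47.] 5376 [ 0.47  -0.235]
canister_yellow 0.17 [315. 223.] 2004 [0.5785 0.0054]
mat_yellow 0.75 [305. 154.] 3806 [ 0.5292 -0.014 ]
canister_green 0.94 [ 26. 202.] 3329 [ 0.6011 -0.2509]
mat_green 0.69 [364. 188.] 3440 [0.5572 0.0613]
mat_green 0.63 [423.  14.] 1865 [0.3676 0.0839]
tub 0.86 [314. 223.] (array([0.59961758, 0.00892221]), np.float64(0.9238286060077261))
tub 0.56 [365. 188.] (array([0.55702303, 0.0605816 ]), np.float64(0.6692786539196247))
```

View pics/ab.png

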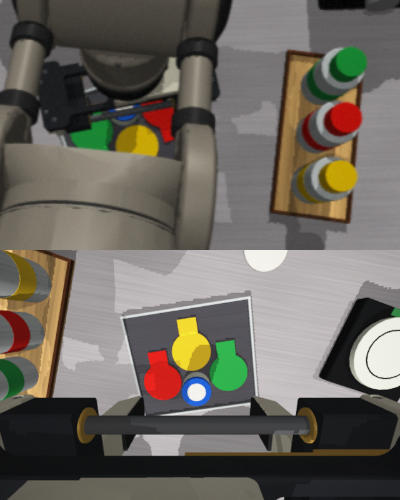

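The canisters stand in a row in the tray, well inside the rim. The wrist picture shows all three mats and the tub. I'll fit the mats' disc and tab outlines.

```bash
cat > mats.py <<'E'
from h import *
def fitmat(c,m,p0):
    def cost(p):
        w=np.array([np.cos(p[2]),np.sin(p[2])]); n=np.array([-w[1],w[0]]); im=np.zeros(m.shape,np.uint8)
        tab=[p[:2]-.060*w+.017*n,p[:2]-.060*w-.017*n,p[:2]-.017*n,p[:2]+.017*n]
        for P in (p[:2]+.036*RING,np.array(tab)):
            cv2.fillConvexPoly(im,np.round(proj(c,np.c_[P,np.full(len(P),.007)])*16).astype(np.int32),255,cv2.LINE_AA,4)
        r=im/255.; return 1-np.minimum(r,m).sum()/np.maximum(r,m).sum()
    p0=np.array(p0); r=minimize(cost,p0,method="Nelder-Mead",options=dict(initial_simplex=np.vstack([p0,p0+[.008,0,0],p0+[0,.008,0],p0+[0,0,.1]]),fatol=1e-5)); return r.x.round(4),round(1-r.fun,3)
if __name__=="__main__":
    img=eyes.grab_frame("wrist"); c=eyes.calibration("wrist")
    for col,p in (("red",(.605,-.056)),("yellow",(.539,-.0105)),("green",(.567,.065))):
        m=cmask(img,col); m[:,:150]=0;m[:,480:]=0; m=biggest(m); print(col,m.sum(),fitmat(c,m.astype(float),[*p,.31]))
    s=arm.observe(); print(s["position"])
E
python3 mats.py
```

```text
red 3512 (array([ 0.6051, -0.0566,  0.3129]), np.float64(0.98))
yellow 3907 (array([ 0.5384, -0.0117,  0.3141]), np.float64(0.98))
green 3617 (array([0.5662, 0.0639, 0.3171]), np.float64(0.98))
[0.55488403 0.00380752 0.28460901]
```

Emit:
jog_arm([
  [1.5, 0.3, 0, 0, 0, 0, 9.1],
  [1.5, 0.2, 0, 0, 0, 0, 9.1],
  [1.5, 0, -1, 0, 0, 0, 9.1],
  [0, 0, -3, 0, 0, 0, 9.1],
  [0, 0, -3, 0, 0, 0, 9.1],
  [0, 0, -3, 0, 0, 0, 9.1],
  [0, 0, -2, 0, 0, 0, 9.1],
  [0, 0, 0, 0, 0, 0, 9.1],
  [0, 0, 0, 0, 0, 0, 9.1],
])

```text
time: 19.4
position: [0.5996, 0.0088, 0.1641]
orientation: [161.9, 89.9, 171.3]
force: [0.7, 1.1, 0.2]
finger_gap: 0.991
```

Emit:
jog_arm([
  [0, 0, -3, 0, 0, 0, 9.1],
  [0, 0, -2.5, 0, 0, 0, 9.1],
  [0, 0, -1.8, 0, 0, 0, 9.1],
  [0, 0, -1, 0, 0, 0, 9.1],
  [0, 0, 0, 0, 0, 0, 9.1],
  [0, 0, 0, 0, 0, 0, 9.1],
])

```text
time: 19.9
position: [0.6008, 0.0087, 0.083]
orientation: [-14.4, 89.9, -5.0]
force: [-1.0, -0.7, -0.3]
finger_gap: 0.992
```

Emit:
jog_arm([
  [0, 0, 0, 0, 0, 0, 4.2],
  [0, 0, 0, 0, 0, 0, 4.2],
  [0, 0, 0, 0, 0, 0, 4.2],
  [0, 0, 0, 0, 0, 0, 4.2],
  [0, 0, 0, 0, 0, 0, 4.2],
  [0, 0, 0, 0, 0, 0, 4.2],
  [0, 0, 0, 0, 0, 0, 4.2],
  [0, 0, 0, 0, 0, 0, 4.2],
], squeeze=20)

```text
time: 20.57
position: [0.5999, 0.0088, 0.0817]
orientation: [73.1, 90.0, 82.6]
force: [-0.8, 0.5, 1.7]
finger_gap: 0.564
```

Emit:
jog_arm([
  [0, 0, 1, 0, 0, 0, 4.2],
  [0, 0, 3, 0, 0, 0, 4.2],
  [0, 0, 3, 0, 0, 0, 4.2],
  [0, 0, 3, 0, 0, 0, 4.2],
  [-1.1, 3.2, 0, 0, 0, 0, 4.2],
  [-1.1, 3.2, 0, 0, 0, 0, 4.2],
  [-1.1, 3.2, 0, 0, 0, 0, 4.2],
  [-1.1, 3.2, 0, 0, 0, 0, 4.2],
  [-1.1, 3.2, 0, 0, 0, 0, 4.2],
  [-1.1, 3.2, 0, 0, 0, 0, 4.2],
])

```text
time: 21.4
position: [0.5329, 0.202, 0.1819]
orientation: [-173.6, 90.0, -164.2]
force: [0.9, -0.2, -3.1]
finger_gap: 0.566
```

Emit:
jog_arm([
  [-1.2, 3.2, 0, 0, 0, 0, 4.2],
  [-1.2, 3.2, 0, 0, 0, 0, 4.2],
  [-1.2, 3.2, 0, 0, 0, 0, 4.2],
  [-1.2, 2.8, 0, 0, 0, 0, 4.2],
  [0, 0, 0, 0, 0, 0, 4.2],
  [0, 0, 0, 0, 0, 0, 4.2],
  [0, 0, 0, 0, 0, 0, 4.2],
])

```text
time: 21.98
position: [0.4858, 0.3244, 0.1816]
orientation: [-119.6, 90.0, -110.1]
force: [-0.2, -0.2, -2.7]
finger_gap: 0.561
```

```bash
python3 - <<'E'
from h import *
print(arm.observe()["position"])
img=eyes.grab_frame("wrist"); c=eyes.calibration("wrist"); cv2.imwrite("pics/w2.png",img[:,:,::-1])
for d in models.cut_out("scale","wrist")[:1]:
    h=cv2.morphologyEx(d["region"].astype(np.uint8),cv2.MORPH_CLOSE,np.ones((9,9)))>0
    m=biggest((cv2.cvtColor(img,cv2.COLOR_RGB2GRAY)>150)&h); v=np.argwhere(m).mean(0)[::-1]; print(d["p"],m.sum(),v)
P=np.c_[np.array([.4865,.3245])+.062*RING,np.full(60,.04)]; cv2.polylines(img,[np.round(proj(c,P)).astype(np.int32)],True,(255,0,0))
cv2.imwrite("pics/w2.png",img[:,:,::-1])
E
```

```text
[0.48582396 0.32439732 0.18162661]
0.66 7405 [314.63119514 175.1181634 ]
```

View pics/w2.png

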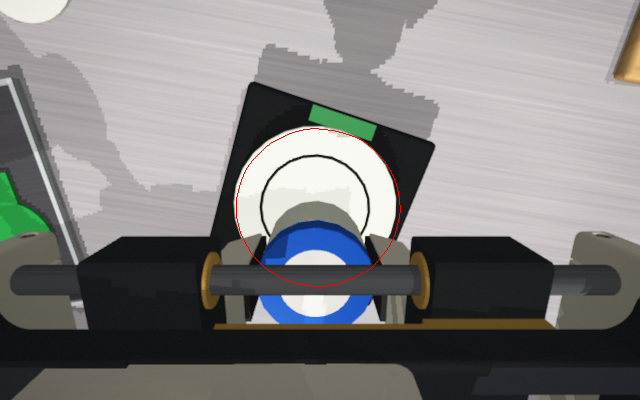

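The drawn circle matches the plate (centre about (317,207)) to within 2 px, so the scale estimate holds and I can lower the tub gently.

Emit:
jog_arm([
  [0, 0, -1.5, 0, 0, 0, 4.2],
  [0, 0, -1.8, 0, 0, 0, 4.2],
  [0, 0, -1.2, 0, 0, 0, 4.2],
  [0, 0, -0.6, 0, 0, 0, 4.2],
  [0, 0, -0.4, 0, 0, 0, 4.2],
  [0, 0, -0.2, 0, 0, 0, 4.2],
  [0, 0, 0, 0, 0, 0, 4.2],
  [0, 0, 0, 0, 0, 0, 4.2],
])

```text
time: 22.75
position: [0.4863, 0.3247, 0.1253]
orientation: [20.5, 89.9, 29.9]
force: [0.3, 0.5, -2.6]
finger_gap: 0.567
```

Emit:
jog_arm([
  [0, 0, -0.2, 0, 0, 0, 4.2],
  [0, 0, -0.15, 0, 0, 0, 4.2],
  [0, 0, -0.15, 0, 0, 0, 4.2],
  [0, 0, 0, 0, 0, 0, 4.2],
  [0, 0, 0, 0, 0, 0, 4.2],
])

```text
time: 23.17
position: [0.4858, 0.3248, 0.1195]
orientation: [155.0, 90.0, 164.4]
force: [-0.1, 0.3, -2.4]
finger_gap: 0.562
```

Emit:
jog_arm([
  [0, 0, -0.08, 0, 0, 0, 4.2],
  [0, 0, -0.06, 0, 0, 0, 4.2],
  [0, 0, -0.04, 0, 0, 0, 4.2],
  [0, 0, 0, 0, 0, 0, 4.2],
  [0, 0, 0, 0, 0, 0, 4.2],
])

```text
time: 23.58
position: [0.4859, 0.3247, 0.1178]
orientation: [58.4, 90.0, 67.8]
force: [0.9, -0.2, -2.0]
finger_gap: 0.562
```

Emit:
jog_arm([
  [0, 0, -0.06, 0, 0, 0, 4.2],
  [0, 0, -0.04, 0, 0, 0, 4.2],
  [0, 0, 0, 0, 0, 0, 4.2],
  [0, 0, 0, 0, 0, 0, 4.2],
])

```text
time: 23.92
position: [0.4859, 0.3247, 0.1177]
orientation: [19.6, 90.0, 29.0]
force: [-2.6, -1.4, 4.8]
finger_gap: 0.562
```

Emit:
jog_arm([
  [0, 0, 0, 0, 0, 0, 9],
  [0, 0, 0, 0, 0, 0, 9],
  [0, 0, 0, 0, 0, 0, 9],
  [0, 0, 0, 0, 0, 0, 9],
  [0, 0, 0, 0, 0, 0, 9],
  [0, 0, 1, 0, 0, 0, 9],
  [0, 0, 3, 0, 0, 0, 9],
  [0, 0, 3.5, 0, 0, 0, 9],
  [0, 0, 3.5, 0, 0, 0, 9],
  [0, 0, 1.2, 0, 0, 0, 9],
])

```text
time: 24.75
position: [0.4874, 0.3255, 0.245]
orientation: [17.4, 89.5, 26.8]
force: [1.3, 0.1, 0.4]
finger_gap: 0.979
```

Emit:
jog_arm([
  [0.7, -3.5, 0, 0, 0, 0, 6.6],
  [0.7, -3.5, 0, 0, 0, 0, 6.6],
  [0.7, -3.5, 0, 0, 0, 0, 6.6],
  [0.7, -3.5, 0, 0, 0, 0, 6.6],
  [0.7, -3.5, 0, 0, 0, 0, 6.6],
  [0.7, -3.5, 0, 0, 0, 0, 6.6],
  [0.7, -3.5, 0, 0, 0, 0, 6.6],
  [0.7, -3.5, 0, 0, 0, 0, 6.6],
  [0.7, -3.5, 0, 0, 0, 0, 6.6],
  [0.7, -3.5, 0, 0, 0, 0, 6.6],
])

```text
time: 25.58
position: [0.556, -0.027, 0.2397]
orientation: [-10.2, 89.9, -0.8]
force: [0.9, -0.1, 0.1]
finger_gap: 0.721
```

Emit:
jog_arm([
  [0.9, -3.5, 0, 0, 0, 0, 6.6],
  [0.9, -3.5, 0, 0, 0, 0, 6.6],
  [0.9, -3.5, 0, 0, 0, 0, 6.6],
  [0.9, -3.5, 0, 0, 0, 0, 6.6],
  [0.9, -3.5, 0, 0, 0, 0, 6.6],
  [0.9, -3.5, 0, 0, 0, 0, 6.6],
  [0.9, -3.5, 0, 0, 0, 0, 6.6],
  [0.9, -3.5, 0, 0, 0, 0, 6.6],
  [0, 0, 0, 0, 0, 0, 6.6],
  [0, 0, 0, 0, 0, 0, 6.6],
])

```text
time: 26.42
position: [0.6275, -0.3071, 0.2384]
orientation: [122.1, 90.0, 131.4]
force: [0.6, 0.6, 0.1]
finger_gap: 0.718
```

```bash
python3 - <<'E'
from h import *
print(arm.observe()["position"])
img=eyes.grab_frame("top"); c=eyes.calibration("top"); cv2.imwrite("pics/top_b.png",cv2.resize(img[90:280,100:540,::-1],(790,341)))
for q,z0,z1,r in (("tub",.04,.085,.026),):
    for d in models.cut_out(q,"top")[:2]:
        v=np.argwhere(d["region"]).mean(0)[::-1]; print(q,d["p"],fitshape(c,d["region"],cyl(r,z0,z1),back(c,v,.06)[0],[.01,.01]))
m=biggest(cmask(img,"blue")&(np.arange(640)[None]<230)); hull=np.zeros(m.shape,np.uint8); cv2.fillConvexPoly(hull,cv2.convexHull(np.argwhere(m)[:,::-1].astype(np.int32)),1)
v=np.argwhere(hull).mean(0)[::-1]; print("blue lid",m.sum(),v,back(c,v,.082))
E
```

```text
[ 0.62746784 -0.30714123  0.23838673]
tub 0.96 (array([0.48743575, 0.3247229 ]), np.float64(0.8734330087568793))
blue lid 381 [154.9424 202.2672] [[0.48752918 0.32358753]]
```

View pics/top_b.png

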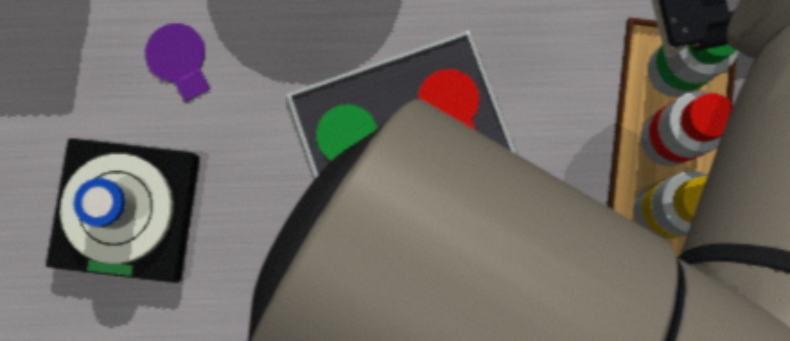

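The tub stands on the plate within 2 mm of its middle; its off-centre look is parallax. The canisters are still in the tray. Next is green to the left mat, the green one.

Emit:
jog_arm([
  [0.5, -1.6, 0, 0, 0, 0, 6.6],
  [0, 0, -0.5, 0, 0, 0, 6.6],
  [0, 0, -2, 0, 0, 0, 6.6],
  [0, 0, -2, 0, 0, 0, 6.6],
  [0, 0, -1.2, 0, 0, 0, 6.6],
  [0, 0, -0.6, 0, 0, 0, 6.6],
  [0, 0, 0, 0, 0, 0, 6.6],
  [0, 0, 0, 0, 0, 0, 6.6],
])

```text
time: 27.18
position: [0.6332, -0.3208, 0.1764]
orientation: [-32.7, 90.0, -23.2]
force: [0.4, 0.3, 0.8]
finger_gap: 0.721
```

Emit:
jog_arm([
  [0, 0, 0, 0, 0, 0, 3.6],
  [0, 0, 0, 0, 0, 0, 3.6],
  [0, 0, 0, 0, 0, 0, 3.6],
  [0, 0, 0, 0, 0, 0, 3.6],
  [0, 0, 0, 0, 0, 0, 3.6],
  [0, 0, 0, 0, 0, 0, 3.6],
], squeeze=25)

```text
time: 27.68
position: [0.6332, -0.3219, 0.1768]
orientation: [-50.1, 89.9, -40.6]
force: [0.2, -1.9, 4.4]
finger_gap: 0.497
```

Emit:
jog_arm([
  [0, 0, 1, 0, 0, 0, 3.6],
  [0, 0, 3, 0, 0, 0, 3.6],
  [0, 0, 3, 0, 0, 0, 3.6],
  [0, 3.2, 0, 0, 0, 0, 3.6],
  [0, 3.2, 0, 0, 0, 0, 3.6],
  [0, 3.2, 0, 0, 0, 0, 3.6],
  [-0.7, 3.2, 0, 0, 0, 0, 3.6],
  [-0.7, 3.2, 0, 0, 0, 0, 3.6],
  [-0.7, 3.2, 0, 0, 0, 0, 3.6],
  [-0.7, 3.2, 0, 0, 0, 0, 3.6],
])

```text
time: 28.52
position: [0.6038, -0.0953, 0.2454]
orientation: [141.0, 89.9, 150.5]
force: [0.7, 0.3, -3.4]
finger_gap: 0.497
```

Emit:
jog_arm([
  [-0.8, 3.2, 0, 0, 0, 0, 3.6],
  [-0.8, 3.2, 0, 0, 0, 0, 3.6],
  [-0.8, 3.2, 0, 0, 0, 0, 3.6],
  [-0.8, 3.2, 0, 0, 0, 0, 3.6],
  [-0.7, 3.3, 0, 0, 0, 0, 3.6],
  [0, 0, 0, 0, 0, 0, 3.6],
  [0, 0, 0, 0, 0, 0, 3.6],
  [0, 0, 0, 0, 0, 0, 3.6],
])

```text
time: 29.18
position: [0.5657, 0.0638, 0.2457]
orientation: [-179.2, 89.9, -169.7]
force: [0.2, -1.1, -4.0]
finger_gap: 0.491
```

Emit:
jog_arm([
  [0, 0, -2, 0, 0, 0, 3.6],
  [0, 0, -2, 0, 0, 0, 3.6],
  [0, 0, -1.2, 0, 0, 0, 3.6],
  [0, 0, -0.6, 0, 0, 0, 3.6],
  [0, 0, -0.3, 0, 0, 0, 3.6],
  [0, 0, -0.2, 0, 0, 0, 3.6],
  [0, 0, -0.2, 0, 0, 0, 3.6],
  [0, 0, 0, 0, 0, 0, 3.6],
  [0, 0, 0, 0, 0, 0, 3.6],
])

```text
time: 29.93
position: [0.5662, 0.0637, 0.1814]
orientation: [-4.3, 89.9, 5.1]
force: [0.4, 0.8, -2.9]
finger_gap: 0.495
```

Emit:
jog_arm([
  [0, 0, -0.1, 0, 0, 0, 3.6],
  [0, 0, -0.07, 0, 0, 0, 3.6],
  [0, 0, 0, 0, 0, 0, 3.6],
  [0, 0, 0, 0, 0, 0, 3.6],
  [0, 0, 0, 0, 0, 0, 6.6],
  [0, 0, 0, 0, 0, 0, 6.6],
  [0, 0, 0, 0, 0, 0, 6.6],
  [0, 0, 0, 0, 0, 0, 6.6],
  [0, 0, 0, 0, 0, 0, 6.6],
  [0, 0, 1, 0, 0, 0, 6.6],
])

```text
time: 30.77
position: [0.5649, 0.0638, 0.1877]
orientation: [167.3, 89.8, 176.7]
force: [-0.7, 0.6, -0.0]
finger_gap: 0.721
```

Emit:
jog_arm([
  [0, 0, 2.5, 0, 0, 0, 6.6],
  [0, 0, 2.5, 0, 0, 0, 6.6],
  [-0.9, -3.3, 0, 0, 0, 0, 6.6],
  [-0.9, -3.3, 0, 0, 0, 0, 6.6],
  [-0.9, -3.3, 0, 0, 0, 0, 6.6],
  [-0.9, -3.3, 0, 0, 0, 0, 6.6],
  [-0.9, -3.3, 0, 0, 0, 0, 6.6],
  [-0.9, -3.3, 0, 0, 0, 0, 6.6],
  [-0.9, -3.3, 0, 0, 0, 0, 6.6],
  [-0.9, -3.3, 0, 0, 0, 0, 6.6],
])

```text
time: 31.6
position: [0.4933, -0.2018, 0.2401]
orientation: [-33.6, 89.9, -24.1]
force: [0.2, 0.3, -0.3]
finger_gap: 0.718
```

Emit:
jog_arm([
  [-0.9, -3.3, 0, 0, 0, 0, 6.6],
  [-0.9, -3.3, 0, 0, 0, 0, 6.6],
  [-1, -3, 0, 0, 0, 0, 6.6],
  [0, 0, 0, 0, 0, 0, 6.6],
  [0, 0, 0, 0, 0, 0, 6.6],
  [0, 0, 0, 0, 0, 0, 6.6],
])

```text
time: 32.1
position: [0.4659, -0.2958, 0.2395]
orientation: [55.9, 90.0, 65.3]
force: [-0.6, -0.5, -0.3]
finger_gap: 0.718
```

Emit:
jog_arm([
  [0, -0.1, -0.6, 0, 0, 0, 6.6],
  [0, 0, -2, 0, 0, 0, 6.6],
  [0, 0, -2, 0, 0, 0, 6.6],
  [0, 0, -1.2, 0, 0, 0, 6.6],
  [0, 0, -0.5, 0, 0, 0, 6.6],
  [0, 0, 0, 0, 0, 0, 6.6],
  [0, 0, 0, 0, 0, 0, 6.6],
])

```text
time: 32.68
position: [0.4664, -0.2967, 0.1764]
orientation: [-25.6, 90.0, -16.1]
force: [0.3, 0.6, -0.2]
finger_gap: 0.718
```

Emit:
jog_arm([
  [0, 0, 0, 0, 0, 0, 3.6],
  [0, 0, 0, 0, 0, 0, 3.6],
  [0, 0, 0, 0, 0, 0, 3.6],
  [0, 0, 0, 0, 0, 0, 3.6],
  [0, 0, 0, 0, 0, 0, 3.6],
  [0, 0, 0, 0, 0, 0, 3.6],
])

```text
time: 33.18
position: [0.4661, -0.2973, 0.1767]
orientation: [-28.6, 90.0, -19.1]
force: [-0.7, 0.9, 4.0]
finger_gap: 0.496
```

Emit:
jog_arm([
  [0, 0, 1, 0, 0, 0, 3.6],
  [0, 0, 3, 0, 0, 0, 3.6],
  [0, 0, 3, 0, 0, 0, 3.6],
  [0, 3.2, 0, 0, 0, 0, 3.6],
  [0, 3.2, 0, 0, 0, 0, 3.6],
  [1.2, 3.2, 0, 0, 0, 0, 3.6],
  [1.2, 3.2, 0, 0, 0, 0, 3.6],
  [1.2, 3.2, 0, 0, 0, 0, 3.6],
  [1.2, 3.2, 0, 0, 0, 0, 3.6],
  [1.2, 3.2, 0, 0, 0, 0, 3.6],
])

```text
time: 34.02
position: [0.526, -0.0718, 0.2463]
orientation: [174.7, 90.0, -175.8]
force: [0.8, -0.6, -2.8]
finger_gap: 0.494
```

Emit:
jog_arm([
  [1.2, 3.2, 0, 0, 0, 0, 3.6],
  [0, 2.9, 0, 0, 0, 0, 3.6],
  [0, 0, 0, 0, 0, 0, 3.6],
  [0, 0, 0, 0, 0, 0, 3.6],
  [0, 0, 0, 0, 0, 0, 3.6],
])

```text
time: 34.43
position: [0.5377, -0.0125, 0.2461]
orientation: [-148.4, 90.0, -139.0]
force: [0.1, -0.2, -2.5]
finger_gap: 0.496
```

Emit:
jog_arm([
  [0, 0.1, -2, 0, 0, 0, 3.6],
  [0, 0, -2, 0, 0, 0, 3.6],
  [0, 0, -1.2, 0, 0, 0, 3.6],
  [0, 0, -0.6, 0, 0, 0, 3.6],
  [0, 0, -0.3, 0, 0, 0, 3.6],
  [0, 0, -0.2, 0, 0, 0, 3.6],
  [0, 0, -0.2, 0, 0, 0, 3.6],
  [0, 0, -0.1, 0, 0, 0, 3.6],
  [0, 0, 0, 0, 0, 0, 3.6],
  [0, 0, 0, 0, 0, 0, 3.6],
])

```text
time: 35.27
position: [0.5381, -0.0113, 0.1805]
orientation: [-13.5, 90.0, -4.1]
force: [-0.6, -1.1, -2.1]
finger_gap: 0.495
```

Emit:
jog_arm([
  [0, 0, -0.05, 0, 0, 0, 3.6],
  [0, 0, 0, 0, 0, 0, 3.6],
  [0, 0, 0, 0, 0, 0, 6.6],
  [0, 0, 0, 0, 0, 0, 6.6],
  [0, 0, 0, 0, 0, 0, 6.6],
  [0, 0, 0, 0, 0, 0, 6.6],
  [0, 0, 0, 0, 0, 0, 6.6],
  [0, 0, 1, 0, 0, 0, 6.6],
  [0, 0, 2.5, 0, 0, 0, 6.6],
  [0, 0, 2.5, 0, 0, 0, 6.6],
])

```text
time: 36.1
position: [0.5374, -0.0112, 0.2402]
orientation: [158.6, 89.9, 168.0]
force: [0.9, -0.1, 0.4]
finger_gap: 0.72
```

Emit:
jog_arm([
  [0.1, -3.3, 0, 0, 0, 0, 6.6],
  [0.1, -3.3, 0, 0, 0, 0, 6.6],
  [0.1, -3.3, 0, 0, 0, 0, 6.6],
  [0.1, -3.3, 0, 0, 0, 0, 6.6],
  [0.1, -3.3, 0, 0, 0, 0, 6.6],
  [0.1, -3.3, 0, 0, 0, 0, 6.6],
  [0.2, -3.3, 0, 0, 0, 0, 6.6],
  [0.2, -3.3, 0, 0, 0, 0, 6.6],
  [0.2, -3.4, 0, 0, 0, 0, 6.6],
  [0, 0, 0, 0, 0, 0, 6.6],
])

```text
time: 36.93
position: [0.5494, -0.3152, 0.2401]
orientation: [-79.5, 89.8, -70.3]
force: [-0.6, 1.0, 0.1]
finger_gap: 0.719
```

Emit:
jog_arm([
  [0, -0.1, -0.6, 0, 0, 0, 6.6],
  [0, 0, -2, 0, 0, 0, 6.6],
  [0, 0, -2, 0, 0, 0, 6.6],
  [0, 0, -1.2, 0, 0, 0, 6.6],
  [0, 0, -0.5, 0, 0, 0, 6.6],
  [0, 0, 0, 0, 0, 0, 6.6],
  [0, 0, 0, 0, 0, 0, 6.6],
])

```text
time: 37.52
position: [0.5503, -0.3096, 0.1772]
orientation: [-25.7, 90.0, -16.2]
force: [-0.2, -0.0, 0.5]
finger_gap: 0.72
```

Emit:
jog_arm([
  [0, 0, 0, 0, 0, 0, 3.6],
  [0, 0, 0, 0, 0, 0, 3.6],
  [0, 0, 0, 0, 0, 0, 3.6],
  [0, 0, 0, 0, 0, 0, 3.6],
  [0, 0, 0, 0, 0, 0, 3.6],
  [0, 0, 0, 0, 0, 0, 3.6],
])

```text
time: 38.02
position: [0.5501, -0.3104, 0.1773]
orientation: [-35.7, 89.9, -26.3]
force: [-1.0, 0.3, 4.8]
finger_gap: 0.497
```

Emit:
jog_arm([
  [0, 0, 1, 0, 0, 0, 3.6],
  [0, 0, 3, 0, 0, 0, 3.6],
  [0, 0, 3, 0, 0, 0, 3.6],
  [0.9, 3.2, 0, 0, 0, 0, 3.6],
  [0.9, 3.2, 0, 0, 0, 0, 3.6],
  [0.9, 3.2, 0, 0, 0, 0, 3.6],
  [0.9, 3.2, 0, 0, 0, 0, 3.6],
  [0.9, 3.2, 0, 0, 0, 0, 3.6],
  [0.9, 3.2, 0, 0, 0, 0, 3.6],
  [0.1, 3.2, 0, 0, 0, 0, 3.6],
])

```text
time: 38.85
position: [0.6056, -0.0846, 0.2464]
orientation: [92.0, 90.0, 101.5]
force: [-0.3, 0.6, -2.7]
finger_gap: 0.492
```

Emit:
jog_arm([
  [0, 3, 0, 0, 0, 0, 3.6],
  [0, 0, 0, 0, 0, 0, 3.6],
  [0, 0, 0, 0, 0, 0, 3.6],
  [0, 0, 0, 0, 0, 0, 3.6],
  [0, 0, 0, 0, 0, 0, 3.6],
])

```text
time: 39.27
position: [0.6048, -0.0574, 0.2465]
orientation: [-143.5, 90.0, -134.1]
force: [-0.1, -0.2, -3.3]
finger_gap: 0.493
```

Emit:
jog_arm([
  [0, 0.05, -2, 0, 0, 0, 3.6],
  [0, 0, -2, 0, 0, 0, 3.6],
  [0, 0, -1.2, 0, 0, 0, 3.6],
  [0, 0, -0.6, 0, 0, 0, 3.6],
  [0, 0, -0.3, 0, 0, 0, 3.6],
  [0, 0, -0.2, 0, 0, 0, 3.6],
  [0, 0, -0.2, 0, 0, 0, 3.6],
  [0, 0, -0.1, 0, 0, 0, 3.6],
  [0, 0, 0, 0, 0, 0, 3.6],
  [0, 0, 0, 0, 0, 0, 3.6],
])

```text
time: 40.1
position: [0.6051, -0.0558, 0.1811]
orientation: [-15.3, 90.0, -5.9]
force: [-0.8, -0.7, -2.1]
finger_gap: 0.493
```

Emit:
jog_arm([
  [0, 0, -0.05, 0, 0, 0, 3.6],
  [0, 0, 0, 0, 0, 0, 3.6],
  [0, 0, 0, 0, 0, 0, 6.6],
  [0, 0, 0, 0, 0, 0, 6.6],
  [0, 0, 0, 0, 0, 0, 6.6],
  [0, 0, 0, 0, 0, 0, 6.6],
  [0, 0, 0, 0, 0, 0, 6.6],
  [0, 0, 1, 0, 0, 0, 6.6],
  [0, 0, 2.5, 0, 0, 0, 6.6],
  [0, 0, 3.5, 0, 0, 0, 6.6],
])

```text
time: 40.93
position: [0.6037, -0.0555, 0.2488]
orientation: [157.3, 89.7, 166.7]
force: [0.7, -0.7, -0.2]
finger_gap: 0.719
```

Emit:
jog_arm([
  [0, -3.3, 2, 0, 0, 0, 6.6],
  [0, -3.3, 2, 0, 0, 0, 6.6],
  [-1, -3.3, 0, 0, 0, 0, 6.6],
  [-1, -3.3, 0, 0, 0, 0, 6.6],
  [-1, -3.3, 0, 0, 0, 0, 6.6],
  [-1, -3.3, 0, 0, 0, 0, 6.6],
  [-1, -3.3, 0, 0, 0, 0, 6.6],
  [-1, -3.3, 0, 0, 0, 0, 6.6],
  [-1, -3.3, 0, 0, 0, 0, 6.6],
  [-1, -3.3, 0, 0, 0, 0, 6.6],
])

```text
time: 41.77
position: [0.5241, -0.3873, 0.2912]
orientation: [-48.2, 90.0, -38.8]
force: [0.8, 0.9, 0.1]
finger_gap: 0.72
```

Emit:
jog_arm([
  [-2, -3, 0, 0, 0, 0, 6.6],
  [-2, -3, 0, 0, 0, 0, 6.6],
  [-2, -2, 0, 0, 0, 0, 6.6],
  [-2, -2, 0, 0, 0, 0, 6.6],
  [0, 0, 0, 0, 0, 0, 6.6],
  [0, 0, 0, 0, 0, 0, 6.6],
  [0, 0, 0, 0, 0, 0, 6.6],
])

```text
time: 42.35
position: [0.4452, -0.4854, 0.2907]
orientation: [-6.5, 90.0, 3.0]
force: [0.0, -0.8, -0.5]
finger_gap: 0.72
```

```bash
python3 - <<'E'
from h import *
print(arm.observe()["position"],arm.observe()["force"])
img=eyes.grab_frame("top"); c=eyes.calibration("top"); cv2.imwrite("pics/top_c.png",cv2.resize(img[90:260,110:540,::-1],(790,312)))
for col,p in (("red",(.605,-.0566)),("yellow",(.538,-.0117)),("green",(.566,.0639))):
    L=models.cut_out("canister_"+col,"top"); print(col,[round(d["p"],2) for d in L])
    m=cmask(img,col); w=np.zeros(m.shape,np.uint8); u=proj(c,[[*p,.122]])[0]; cv2.circle(w,tuple(int(x) for x in u),28,1,-1)
    x,q=fitshape(c,biggest(m&(w>0)),cyl(.023,.107,.137),p,[.01,.01]); print(x.round(4),round(q,2),"off mm",((x-p)*1000).round(1))
d=models.cut_out("tub","top")[0]; v=np.argwhere(d["region"]).mean(0)[::-1]; print("tub",d["p"],fitshape(c,d["region"],cyl(.026,.04,.085),back(c,v,.06)[0],[.01,.01]))
s=eyes.grab_frame("scene"); cv2.imwrite("pics/scene_c.png",cv2.resize(s[130:330,160:540,::-1],(760,400)))
E
```

```text
[ 0.44518633 -0.48542032  0.29068192] [ 0.04856308 -0.76620914 -0.53612966]
red [0.66]
[ 0.6066 -0.056 ] 0.85 off mm [1.6 0.6]
yellow [0.6]
[ 0.5379 -0.0108] 0.85 off mm [-0.1  0.9]
green [0.87, 0.16]
[0.5667 0.0621] 0.84 off mm [ 0.7 -1.8]
tub 0.96 (array([0.48734415, 0.32508598]), np.float64(0.8945404075677166))
```

View pics/top_c.png

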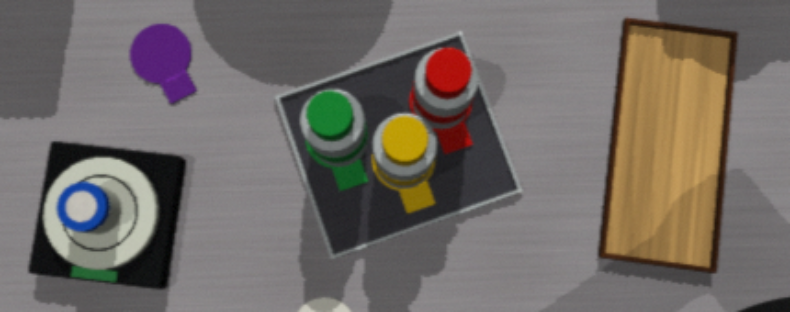

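View pics/scene_c.png

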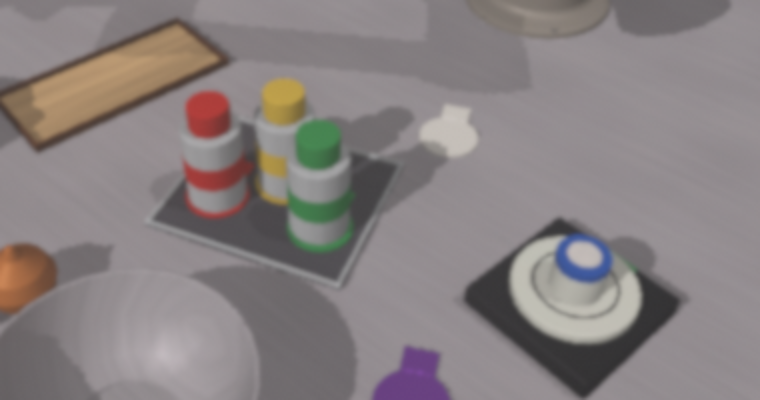

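Both pictures show each canister upright on the mat of its own colour, and the tub upright inside the ring. In the top crop, green is at (330,115), yellow at (404,140), red at (448,72) and the tub at (83,207). The arm is clear, so I'm handing in.

```bash
python3 -c "
from rig import arm
print(arm.hand_in())"
```

```text
the job is handed in; nothing more can be done
None
```

I stood all three canisters in the tray, set the tub on the scale inside the ring, put each canister back on the mat of its own colour, and handed the job in at about 42 s. No verdict was reported.

- **Canisters:** in the last top-camera check, every canister was within about 2 mm of its mat's centre (limit 14 mm). Red and green swapped places; yellow went back to its own mat.
- **Tub:** it was within about 1–2 mm of the plate's middle (limit 15 mm). The highest tool force I read while setting it down was about 5 N.
- **Final pictures:** the top and scene views both showed everything upright and released, with the arm well clear.
- **Checks that disagreed:** early on, the scene camera placed the canister caps 6–8 mm away from the top camera's positions, with poor fits. I trusted the top and wrist cameras, which agreed to about 2 mm, and the grasps confirmed them.
- **Networks:** they also reported the purple and white mats as green ones, and misplaced the tub once while the arm hid it. I checked against the pictures and left those mats alone.

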